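# Two tomatoes into the deep cooker, then start it

### The arm

A 7-joint arm with a two-finger parallel gripper is mounted at the origin on the work surface. World frame = base frame: x ahead of the robot, y to its left, z up, the work surface at z = 0. Lengths are in m, angles in rad, forces in N, time in s.
With the tool pointing down it reaches from about 0.4 to 0.925 m from the base axis. Payload 5.6 kg.
Tool frame: the origin (TCP) lies midway between the tips of the shut fingers; the grasp point (between the pads) lies 19 mm behind it; z points along the fingers, y is the line along which they close (so a half turn about z gives the same grasp; the last joint's range is limited). The gripper opens to 85 mm and grips with 20 to 120 N. Pads are 22 mm wide; open, the fingers measure 114 mm over their backs; the gripper's body (76 mm by 85 mm) begins 54 mm behind the grasp point. The pads swing forward as they close: fully open they stand 13 mm farther back than shut.
Start: joints at [-1.22, 0.468, -0.012, 1.603, 0.006, 1.071, -0.056], TCP at [0.249, 0.6, 0.206] pointing down, gripper open.
Joint ranges: [-2.53, 2.53], [-0.31, 2.02], [-1.57, 1.55], [0.28, 2.44], [-1.29, 4.43], [0.15, 1.84], [-2.92, 2.92]. Speed limits (rad/s): [2.57, 2.57, 3.14, 3.14, 3.14, 3.14, 3.14].

### API

Orientations are given as a unit quaternion [x, y, z, w].
In Python, from workcell import manip, viewer gives the robot as it stands.
- The arm moves only by the tool send_rows, never from a script. Its argument "increments" is a list of rows, each a list of 3 entries, a list of its own where there are three numbers: the shift along the tool's x, y, z each as a share of 50 mm, from -1 to 1, then the turn about the tool's z as a share of 0.08 rad, from -1 to 1, then the opening, from 0 (shut) to 1 (fully open). A call has 1 to 12 rows; each row shifts and turns the commanded pose from where the row before left it, along the tool's axes as they then stand; what a row does not reach is not made up. A row lasts 1/10 s, in which the tool goes at most 50 mm and 8.59 degrees, less where a joint would pass 70% of its speed; a pose out of reach is approached as far as the arm can. A call with a number of a shift or a turn outside -1 to 1 is refused whole. A call with a gripper value outside its range is refused whole. The fingers move at their own pace and stop on an object; "grip_force" is the grip in N (left out, the last holds). Time passes only in rows, so rows that do not move let the fingers close. It gives the time, the measured TCP pose, the force, the opening and the grip force at its end, in the units of the state.
- manip.state(): the state, without advancing time (a new reading comes with each control period).
- viewer.get_image(name): name is "side" or "top"; returns the picture (480x640x3 uint8, red, green, blue); there is no depth.
- viewer.camera_model(name): a dict with "mtx" (3x3 intrinsics, pixels), "k1" (the pictures are not rectified: a ray, as slopes to the right and down, at radius r is drawn at 1 + k1 r^2 times it, then the intrinsics apply), "R" (3x3) and "t" (3): a world point X has camera coordinates R X + t. Camera axes: x right, y down, z forward; pixel columns grow to the right and rows downward; lengths in m; the calibration is good to about 2 mm. A picture is of the moment at which its call begins. camera_model takes no time and is no camera call.
- manip.hand_in(): hands the job in; it is judged then, once.
The state is a dict: "time_s": time; "joint_positions": joint angles; "joint_vel": joint speeds; "tau": joint torques, N m; "tool_pos": TCP position; "ee_rot": TCP orientation; "wrist_force": force on the tool from outside, world axes, zero at the start; "torque": the same for the moment, N m; "opening": finger opening in m; "grip_force": force on a finger pad.
Only numpy, scipy, OpenCV 4.12 (cv2) and the standard library are available. Lean on these libraries where they do the work, as an engineer would, in place of code of your own. Each camera call takes 0.05 s, during which the arm holds its last target. There are 200 camera calls.

### The job

Put the two ripe red tomatoes into the deep pot of the white electric cooker, lowering each one gently so that it rests on the pot's floor without being dropped or pressed hard (side by side, not one on the other). Only when both are in, push the cooker's red-tipped lever down to its stop and let it spring back up. Leave the onion, the potato and all the other kitchen things where they are, and do not knock the wire rack.

Things in the scene. Friction and masses are not known exactly. Their poses are not given: they have to be found in the camera images.
- tomato_a_center (a point): Ripe red tomato, rounded, 60 mm across at its widest (26 mm up), 52 mm tall, about 110 g, flat 28 mm foot, standing in the open with the blue tub 25 mm or so from it on one side. This point is its middle, 26 mm above the ledge when it stands.
- tomato_b_center (a point): Ripe red tomato, rounded, 60 mm across at its widest (26 mm up), 52 mm tall, about 110 g, flat 28 mm foot, standing under the front edge of the wire rack, in any of the three places there. This point is its middle, 26 mm above the ledge when it stands.
- tomato_a: The same tomato; the origin is the centre of its foot, z points up through its green stalk
- tomato_b: The same tomato; the origin is the centre of its foot, z points up through its green stalk
- onion: Purple onion, the tomatoes' size and shape (60 mm across, 52 mm tall), also under the rack, in any of the three places there. Stays where it is. Origin under its centre.
- potato: Brown potato of the same size and shape, also under the rack in any of the three places. Stays where it is. Origin under its centre.
- cooker: Round white open-topped electric cooker, fixed, 240 mm across, 158 mm tall. Pot 214 mm across inside, wall 13 mm, floor 70 mm above the ledge (88 mm deep). Origin under its centre on the ledge. On its own -y side a black lever housing, 70 mm wide, 105 mm tall, reaches 143 mm from the axis; black ears at 130 mm height reach 147 mm out on its +x and -x sides.
- pot_floor (a point): Centre of the pot's inner floor, 70 mm above the ledge; axes as the cooker's.
- cook_lever (a joint): The start lever, rad: 0 = level (up, at rest), 0.55 = fully down at its stop. A spring returns it; about 3 N at the paddle starts it, 7 N holds it down. Its level hinge lies along the cooker's x axis, 140 mm from the cooker's axis towards the cooker's -y, 88 mm above the ledge.
- lever_paddle (a point): Top of the red paddle (40 mm wide, 26 mm along the lever) at the lever's end, 66 mm out from its hinge and 95 mm above the ledge when up; it drops about 35 mm.
- rack: Steel wire rack, fixed: shelf of 8 mm bars 200 mm up, 400 mm along y, 200 mm deep along x, on four 12 mm corner legs; jars on its rear half reach 315 mm. Origin on the ledge under the middle of its front edge; x points back, under the shelf. One tomato, the onion and the potato stand about 35 mm behind the front edge, 105 mm apart: the tool must lean in from the front.
- tub: Blue plastic tub with a pale lid, 108 x 108 mm, 84 mm tall, fixed. Origin under its centre. One tomato stands on its own +x side.
- katori_a: Small steel bowl, 76 mm across, 32 mm tall, loose. Origin under its centre.
- katori_b: Small steel bowl like the other, loose.
- tong: Steel tong 180 mm long lying on the white spoon rest at the left, loose.
Not all that is in view belongs to the job. What is shaped like the tomato_a but yellow is not meant.

How it is judged:
By the outcome, as a careful person would: the job done as asked, in the order asked, and still so for the second after the job is handed in, with the robot touching nothing.
It also fails if it takes over 67 s, if anything falls off the work surface, if the arm or the gripper's body presses on something with over 40 N, if the wrist force passes 120 N, or if a joint passes its speed limit or range.

## Working session

There is one attempt and no reset: what is moved stays moved. The work goes in short steps, Python scripts to look and compute and a tool call to move; the robot and the scene stay as the last step left them, time stands still between calls to the robot, and variables do not carry over. Pictures are saved under pics/ and viewed, at most 10 in all, crops included, and the job is handed in when it is done.

Besides the shell and the picture viewer there is one more tool, called as a command line: name --argument value ..., lists and objects as JSON in quotes. send_rows: Moves the arm, as the interface text tells. Shift numbers are shares of 50 mm and turn numbers shares of 0.08 rad, none past 1 either way. Its arguments: {"type":"object","properties":{"increments":{"type":"array","items":{"type":"array"}},"grip_force":{"type":"number"}},"required":["increments"]}

```bash
mkdir -p pics; ls; python3 - <<'E'
from workcell import manip, viewer
import cv2
for n in("side","top"):
    im=viewer.get_image(n); cv2.imwrite(f"pics/{n}0.png",im[:,:,::-1]); c=viewer.camera_model(n); print(n,c)
print(manip.state())
E
```

```text
pics
side {'mtx': array([[459.38236702,   0.        , 319.61638562],
       [  0.        , 459.38236702, 243.51971075],
       [  0.        ,   0.        ,   1.        ]]), 'k1': -0.06914699679639681, 'R': array([[ 0.93141409, -0.36395787, -0.00156761],
       [-0.27211383, -0.69350036, -0.66709169],
       [ 0.24170613,  0.62176517, -0.74497397]]), 't': array([-0.42344042,  0.21729625,  1.01464765])}
top {'mtx': array([[532.62591404,   0.        , 321.36041456],
       [  0.        , 532.62591404, 240.78564548],
       [  0.        ,   0.        ,   1.        ]]), 'k1': -0.0750068871517982, 'R': array([[ 5.12099464e-05, -9.99938008e-01, -1.11345316e-02],
       [-9.89645600e-01,  1.54749078e-03, -1.43524182e-01],
       [ 1.43532515e-01,  1.10265901e-02, -9.89584171e-01]]), 't': array([0.05501644, 0.50877626, 1.44362293])}
{'time_s': 0.1, 'joint_positions': array([-1.21996627,  0.46830898, -0.01160115,  1.60351552,  0.00602193,
        1.07140608, -0.05628498]), 'joint_vel': array([ 0.00118783, -0.0037253 , -0.00175794, -0.00143592, -0.00054457,
        0.0009065 ,  0.00048362]), 'tau': array([ 9.53931303e-04, -5.33520019e+01,  2.14036682e-02, -2.51965427e+01,
        1.15164791e-02,  4.33596506e-03, -2.33207220e-05]), 'tool_pos': array([0.24928761, 0.59971524, 0.20472736]), 'ee_rot': array([ 1.95664700e-01,  9.80670527e-01, -7.96924702e-04, -8.98788034e-05]), 'wrist_force': array([-0.08619379, -0.44276098,  1.18417673]), 'torque': array([-2.63793435e-02, -6.87686959e-05,  2.01432425e-03]), 'grip_force': 0.0, 'opening': 0.08550335812409557}
```

View pics/side0.png

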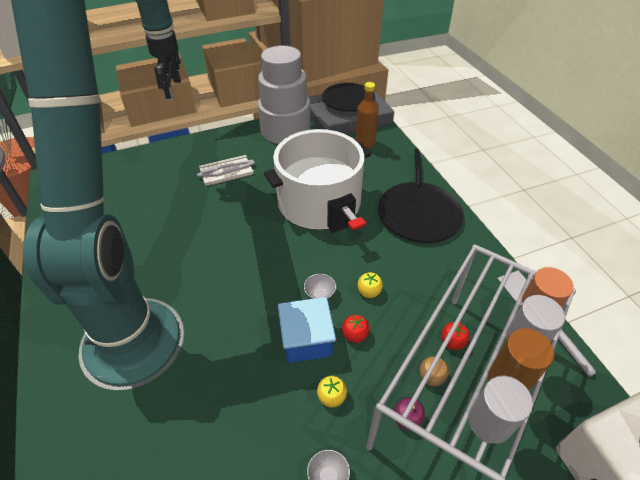

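View pics/top0.png

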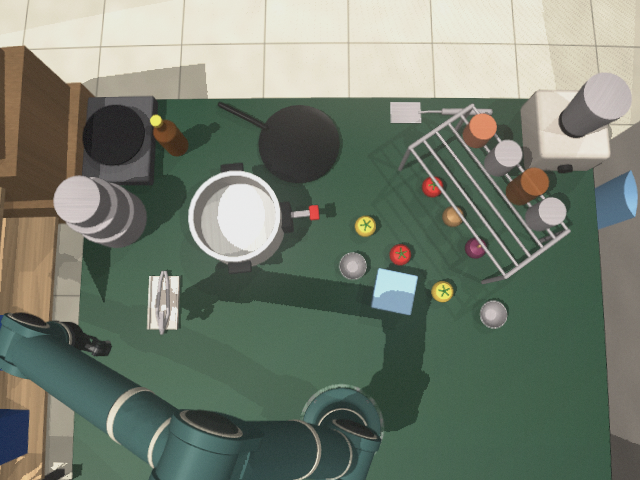

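The tomatoes are red: a at side (355,328) / top (400,254), b at side (455,336) / top (432,187). They could be confused with:
- the yellow lookalikes, side (370,285) and (332,391) / top (366,226) and (443,292)
- the onion, side (410,412) / top (476,247)
- the potato, side (434,371) / top (453,216)
- the red lever tip, side (356,223) / top (314,212)

I choose the two red ones and check them in a close crop.

```bash
cat > h.py <<'E'
import numpy as np, cv2
from scipy.optimize import brentq
from workcell import manip, viewer
def ray(n,px):
    c=viewer.camera_model(n); K=c["mtx"]; k=c["k1"]
    d=np.array([(px[0]-K[0,2])/K[0,0],(px[1]-K[1,2])/K[1,1]]); r=np.linalg.norm(d)
    s=brentq(lambda q:q*(1+k*q*q)-r,0,2)/max(r,1e-9)
    R=c["R"]; v=R.T@np.array([*(d*s),1]); return -R.T@c["t"], v/np.linalg.norm(v)
def plane(n,px,z):
    o,v=ray(n,px); return o+v*(z-o[2])/v[2]
def tri(p,q):
    a,u=ray("side",p); b,v=ray("top",q)
    s=np.linalg.lstsq(np.c_[u,-v],b-a,rcond=None)[0]; A=a+u*s[0];B=b+v*s[1]
    return (A+B)/2, np.linalg.norm(A-B)
def proj(n,X):
    c=viewer.camera_model(n); p=c["R"]@np.asarray(X)+c["t"]; d=p[:2]/p[2]; d=d*(1+c["k1"]*(d@d))
    return c["mtx"][:2,:2]@d+c["mtx"][:2,2]
def blobs(im,lo,hi,amin=40):
    h=cv2.cvtColor(im,cv2.COLOR_RGB2HSV); m=cv2.inRange(h,lo,hi)
    if lo[0]==0: m|=cv2.inRange(h,(172,lo[1],lo[2]),(180,255,255))
    m=cv2.morphologyEx(m,cv2.MORPH_CLOSE,np.ones((7,7)))
    n,l,s,c=cv2.connectedComponentsWithStats(m)
    return [(s[i,:5].tolist(),c[i].round(1).tolist(),[round(x,1) for x in cv2.minEnclosingCircle(np.argwhere(l==i)[:,::-1].astype(np.float32))[0]]) for i in range(1,n) if s[i,4]>amin]
E
python3 - <<'E'
from h import *
for n in("side","top"):
    im=cv2.imread(f"pics/{n}0.png")[:,:,::-1].copy()
    print(n,"red")
    for b in blobs(im,(0,190,90),(6,255,255)):print(b)
    print("blue/tub");
    for b in blobs(im,(95,60,100),(115,255,255),300):print(b)
a=cv2.imread("pics/side0.png")[260:440,290:540];b=cv2.imread("pics/top0.png")[90:320,280:580]
a=cv2.resize(a,(400,290),interpolation=cv2.INTER_CUBIC);b=cv2.resize(b,(400,306),interpolation=cv2.INTER_CUBIC)
c=cv2.imread("pics/top0.png")[150:280,170:340];c=cv2.resize(c,(390,298));d=cv2.imread("pics/side0.png")[120:260,260:390];d=cv2.resize(d,(300,290))
o=np.zeros((600,800,3),np.uint8);o[:290,:400]=a;o[:306-16,400:]=b[:290];o[300:598,:390]=c;o[300:590,400:700]=d
cv2.imwrite("pics/crop1.png",o)
E
```

```text
side red
([348, 217, 18, 13, 148], [356.5, 223.1], [356.5, 222.5])
([342, 315, 27, 28, 568], [355.1, 328.3], [355.0, 328.4])
([442, 322, 27, 28, 567], [455.1, 335.3], [454.9, 335.4])
blue/tub
([278, 297, 58, 65, 2002], [301.2, 334.1], [305.6, 328.2])
top red
blue/tub
([595, 170, 45, 59, 1851], [617.0, 200.0], [614.0, 199.0])
([371, 268, 47, 47, 931], [393.6, 298.7], [394.4, 291.1])
```

View pics/crop1.png

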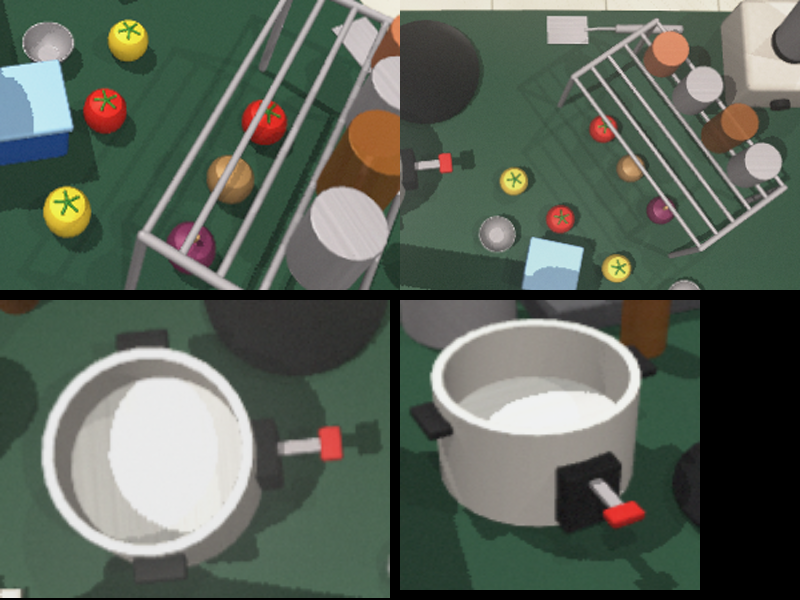

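```bash
python3 - <<'E'
from h import *
im=cv2.imread("pics/top0.png")[:,:,::-1].copy()
bl=blobs(im,(0,150,70),(8,255,255),25)
for b in bl:print(b)
P=[b[2] for b in bl if b[0][4]<2000]
near=lambda p:min(P,key=lambda q:np.hypot(q[0]-p[0],q[1]-p[1]))
np.set_printoptions(precision=4,suppress=True)
print("A",tri([355,328.4],near((400,254))),plane("top",near((400,254)),.026))
print("B",tri([454.9,335.4],near((432,187))),plane("top",near((432,187)),.026),plane("side",[454.9,335.4],.026))
print("paddle",tri([356.5,223],near((314,212))))
c1=tri((475,248),(411,146));c2=tri((378,407),(507,276));print("rack corners",c1,c2,np.linalg.norm(c1[0]-c2[0]))
# plane-based rack corners at z=.2
for n,p in(("top",(411,146)),("top",(507,276)),("side",(475,248)),("side",(378,407))):print(n,plane(n,p,.2))
# cooker rim outer: brighter contour in top
h=cv2.cvtColor(im,cv2.COLOR_RGB2HSV);m=cv2.inRange(h,(0,0,120),(180,40,255));m[:,:180]=0;m[:,300:]=0;m[:160]=0;m[275:]=0
m=cv2.morphologyEx(m,cv2.MORPH_CLOSE,np.ones((9,9)))
k=max(cv2.findContours(m,0,1)[0],key=cv2.contourArea);e=cv2.fitEllipse(k);print(e,"cooker(top z.158)",plane("top",e[0],.158))
f=lambda u,v:(170+u*170/390,150+(v-300)*130/298)
print("rim L R",plane("top",f(42,452),.158),plane("top",f(254,452),.158),"T B",plane("top",f(148,350),.158),plane("top",f(148,556),.158))
for n,p in(("top",f(142,339)),("top",f(160,569))):print("ear",plane(n,p,.13))
# side-view pot: floor centre check
print("lid corners side/top tub",[plane("top",p,.084) for p in((379,269),(417,274),(412,314),(373,307))])
print("yellow",[plane("top",p,.026) for p in((366,226),(443,292))],"katori",plane("top",(353,265),.03))
E
```

```text
([422, 177, 21, 20, 315], [431.9, 186.4], [432.0, 186.0])
([309, 205, 10, 15, 131], [313.7, 212.0], [313.5, 212.0])
([390, 245, 21, 20, 329], [399.8, 254.3], [399.9, 254.2])
A (array([ 0.4732, -0.1649,  0.0238]), np.float64(0.0013429434149071508)) [ 0.4722 -0.1644  0.026 ]
B (array([ 0.6694, -0.2615,  0.0228]), np.float64(0.002053257998301276)) [ 0.6676 -0.2604  0.026 ] [ 0.6687 -0.2631  0.026 ]
paddle (array([0.5813, 0.0751, 0.0865]), np.float64(0.001746612598017035))
rack corners (array([ 0.729 , -0.1755,  0.1971]), np.float64(0.0006587431170351339)) (array([ 0.396 , -0.4034,  0.2013]), np.float64(0.0016201585475078522)) 0.4035734367353496
top [ 0.7284 -0.1751  0.2   ]
top [ 0.3969 -0.4041  0.2   ]
side [ 0.7265 -0.1773  0.2   ]
side [ 0.3956 -0.4027  0.2   ]
((234.39723205566406, 216.52456665039062), (92.06144714355469, 92.97173309326172), 121.04349517822266) cooker(top z.158) [0.5548 0.2775 0.158 ]
rim L R [0.5558 0.3976 0.158 ] [0.555  0.1578 0.158 ] T B [0.6737 0.2802 0.158 ] [0.4379 0.2744 0.158 ]
ear [0.6949 0.2926 0.13  ]
ear [0.426  0.2653 0.13  ]
lid corners side/top tub [array([ 0.4256, -0.0998,  0.084 ]), array([ 0.412 , -0.2011,  0.084 ]), array([ 0.3061, -0.1854,  0.084 ]), array([ 0.3248, -0.0825,  0.084 ])]
yellow [array([ 0.5522, -0.0707,  0.026 ]), array([ 0.3666, -0.282 ,  0.026 ])] katori [ 0.4418 -0.0331  0.03  ]
```

send_rows --increments '[[[0,0,-0.3],-0.8,1],[[0,0,-0.3],-0.8,1],[[0,0,-0.2],-0.8,1],[[0,0,-0.2],-0.85,1],[[-0.27,-0.6,0],0,1],[[-0.27,-0.6,0],0,1],[[-0.27,-0.6,0],0,1],[[-0.27,-0.6,0],0,1],[[-0.27,-0.6,0],0,1],[[-0.27,-0.6,0],0,1],[[-0.27,-0.6,0],0,1],[[-0.27,-0.6,0],0,1]]'

```text
time_s: 1.3
tool_pos: [0.3245, 0.3464, 0.2553]
ee_rot: [0.067, 0.998, -0.0, -0.0]
wrist_force: [0.6, -0.2, -0.4]
opening: 0.0853
grip_force: 0.0
```

send_rows --increments '[[[-0.27,-0.6,0],0,1],[[-0.27,-0.6,0],0,1],[[-0.27,-0.6,0],0,1],[[-0.27,-0.6,0],0,1],[[-0.27,-0.6,0],0,1],[[-0.27,-0.6,0],0,1],[[-0.27,-0.6,0],0,1],[[-0.27,-0.6,0],0,1],[[-0.27,-0.6,0],0,1],[[-0.27,-0.6,0],0,1],[[-0.27,-0.6,0],0,1],[[0,0,0],0,1]]'

```text
time_s: 2.5
tool_pos: [0.4281, -0.003, 0.2556]
ee_rot: [0.07, 0.998, -0.001, 0.0]
wrist_force: [-0.1, 0.4, -0.5]
opening: 0.0856
grip_force: 0.0
```

```bash
cat > go.py <<'E'
import sys
from h import *
from scipy.spatial.transform import Rotation as Ro
np.set_printoptions(precision=3,suppress=True)
s=manip.state(); R=Ro.from_quat(s["ee_rot"]).as_matrix(); p=s["tool_pos"]
print("t",s["time_s"],"pos",p,"R cols x,y,z",R[:,0],R[:,1],R[:,2],"az_y",np.degrees(np.arctan2(R[1,1],R[0,1])),"tilt",np.degrees(np.arccos(-R[2,2])),"q",s["joint_positions"],"F",s["wrist_force"],"op",s["opening"],s["grip_force"])
a=[float(x) for x in sys.argv[1:]]
for i in range(0,len(a),3): print("to",a[i:i+3],"shares",R.T@(np.array(a[i:i+3])-p)/.05)
E
python3 go.py .4725 -.1645 .15 .4725 -.1645 .02
```

```text
t 2.5 pos [ 0.428 -0.003  0.256] R cols x,y,z [-0.99   0.14  -0.001] [ 0.14   0.99  -0.001] [ 0.    -0.001 -1.   ] az_y 81.9302459623819 tilt 0.07230523637703457 q [-0.478  0.008  0.414  2.077 -0.002  1.057  1.367] F [-0.081  0.382 -0.515] op 0.08559629902457518 0.0
to [0.4725, -0.1645, 0.15] shares [-1.331 -3.072  2.117]
to [0.4725, -0.1645, 0.02] shares [-1.329 -3.069  4.717]
```

send_rows --increments '[[[-0.33,-0.77,0.2],0,1],[[-0.33,-0.77,0.4],0,1],[[-0.33,-0.77,0.5],0,1],[[-0.34,-0.76,0.5],0,1],[[0,0,0.6],0,1],[[0,0,0.6],0,1],[[0,0,0.5],0,1],[[0,0,0],0,1],[[0,0,0],0,1]]'

```text
time_s: 3.4
tool_pos: [0.4729, -0.1596, 0.0907]
ee_rot: [0.067, 0.998, 0.0, -0.0]
wrist_force: [0.4, 0.2, 1.0]
opening: 0.0854
grip_force: 0.0
```

```bash
python3 go.py .4725 -.1645 .004
```

```text
t 3.4 pos [ 0.473 -0.16   0.091] R cols x,y,z [-0.991  0.133  0.001] [ 0.133  0.991 -0.   ] [-0.001  0.    -1.   ] az_y 82.34799668689116 tilt 0.051296721866700604 q [-0.159  0.406  0.507  2.085 -0.295  0.72   1.975] F [0.421 0.202 0.962] op 0.0854342176317747 0.0
to [0.4725, -0.1645, 0.004] shares [-0.006 -0.098  1.734]
```

send_rows --increments '[[[0,-0.1,0.35],0,1],[[0,0,0.35],0,1],[[0,0,0.35],0,1],[[0,0,0.35],0,1],[[0,0,0.33],0,1],[[0,0,0],0,0.5],[[0,0,0],0,0.3],[[0,0,0],0,0.3],[[0,0,0],0,0.3],[[0,0,0],0,0.3]]' --grip_force 20

```text
time_s: 4.4
tool_pos: [0.4737, -0.1652, 0.0059]
ee_rot: [0.067, 0.998, -0.0, 0.002]
wrist_force: [-1.3, 0.4, 7.5]
opening: 0.0549
grip_force: 21.2
```

send_rows --increments '[[[0,0,-0.3],0,0.3],[[0,0,-0.5],0,0.3],[[0,0,-0.6],0,0.3],[[0,0,-0.6],0,0.3],[[0,0,-0.7],0,0.3],[[0,0,-0.7],0,0.3],[[0,0,-0.7],0,0.3],[[0,0,-0.6],0,0.3],[[0,0,-0.4],0,0.3],[[0,0,0],0,0.3]]'

```text
time_s: 5.4
tool_pos: [0.4738, -0.1655, 0.263]
ee_rot: [0.067, 0.998, 0.0, 0.004]
wrist_force: [0.1, 0.2, -0.4]
opening: 0.0551
grip_force: 21.3
```

send_rows --increments '[[[0,0.3,0],0,0.3],[[-0.04,0.6,0],0,0.3],[[-0.04,0.6,0],0,0.3],[[-0.04,0.6,0],0,0.3],[[-0.04,0.6,0],0,0.3],[[-0.04,0.6,0],0,0.3],[[-0.04,0.6,0],0,0.3],[[-0.04,0.6,0],0,0.3],[[-0.04,0.6,0],0,0.3],[[-0.04,0.6,0],0,0.3],[[-0.04,0.6,0],0,0.3],[[-0.04,0.6,0],0,0.3]]'

```text
time_s: 6.6
tool_pos: [0.5394, 0.1749, 0.2583]
ee_rot: [0.067, 0.998, -0.0, -0.001]
wrist_force: [0.4, 0.1, -0.8]
opening: 0.0547
grip_force: 21.3
```

send_rows --increments '[[[0,0.3,0],-0.7,0.3],[[0,0.3,0],-0.8,0.3],[[0,0.3,0],-0.8,0.3],[[0,0,0],-0.8,0.3],[[0,0,0],-0.8,0.3],[[0,0,0],-0.8,0.3],[[0,0,0],-0.8,0.3],[[0,0,0],-0.8,0.3],[[0,0,0],-0.8,0.3],[[0,0,0],-0.8,0.3],[[0,0,0],-0.8,0.3],[[0,0,0],-0.5,0.3]]'

```text
time_s: 7.8
tool_pos: [0.5427, 0.2184, 0.2582]
ee_rot: [-0.297, 0.955, -0.0, -0.001]
wrist_force: [-0.3, -0.8, -1.2]
opening: 0.0548
grip_force: 21.3
```

```bash
python3 go.py .5055 .244 .09
```

```text
t 7.8 pos [0.543 0.218 0.258] R cols x,y,z [-0.823 -0.568  0.002] [-0.568  0.823 -0.   ] [-0.002 -0.001 -1.   ] az_y 124.60388284666566 tilt 0.11093879294845921 q [-0.632  0.308  0.241  1.722 -0.08   1.123  1.807] F [-0.271 -0.772 -1.228] op 0.054803244837248806 21.328861269867048
to [0.5055, 0.244, 0.09] shares [0.315 0.845 3.364]
```

send_rows --increments '[[[0.1,0.3,0],0,0.3],[[0.1,0.3,0],0,0.3],[[0.11,0.25,0.2],0,0.3],[[0,0,0.5],0,0.3],[[0,0,0.6],0,0.3],[[0,0,0.6],0,0.3],[[0,0,0.6],0,0.3],[[0,0,0.5],0,0.3],[[0,0,0.36],0,0.3],[[0,0,0],0,0.3],[[0,0,0],0,0.3]]'

```text
time_s: 8.9
tool_pos: [0.5059, 0.2458, 0.091]
ee_rot: [-0.297, 0.955, -0.0, -0.0]
wrist_force: [-0.0, 0.3, -1.5]
opening: 0.0549
grip_force: 21.5
```

send_rows --increments '[[[0,0,0.08],0,0.3],[[0,0,0.08],0,0.3],[[0,0,0.06],0,0.3],[[0,0,0],0,0.3],[[0,0,0],0,0.3]]'

```text
time_s: 9.4
tool_pos: [0.5068, 0.2451, 0.0802]
ee_rot: [-0.296, 0.955, 0.0, 0.0]
wrist_force: [0.4, 0.1, -0.9]
opening: 0.055
grip_force: 21.5
```

send_rows --increments '[[[0,0,0.03],0,0.3],[[0,0,0.02],0,0.3],[[0,0,0],0,0.3]]'

```text
time_s: 9.7
tool_pos: [0.5066, 0.2451, 0.0775]
ee_rot: [-0.297, 0.955, -0.0, -0.0]
wrist_force: [-0.9, -0.2, -1.2]
opening: 0.055
grip_force: 21.5
```

send_rows --increments '[[[0,0,0.02],0,0.3],[[0,0,0],0,0.3],[[0,0,0],0,0.3]]'

```text
time_s: 10.0
tool_pos: [0.5067, 0.2452, 0.0766]
ee_rot: [-0.297, 0.955, -0.0, -0.0]
wrist_force: [0.5, -0.3, -0.7]
opening: 0.0547
grip_force: 21.5
```

send_rows --increments '[[[0,0,0.02],0,0.3],[[0,0,0],0,0.3]]'

```text
time_s: 10.2
tool_pos: [0.5069, 0.2454, 0.0761]
ee_rot: [-0.297, 0.955, 0.0, 0.0]
wrist_force: [-0.9, -0.0, 3.2]
opening: 0.0551
grip_force: 22.2
```

send_rows --increments '[[[0,0,0.02],0,0.3],[[0,0,0],0,0.3]]'

```text
time_s: 10.4
tool_pos: [0.5072, 0.2455, 0.076]
ee_rot: [-0.297, 0.955, 0.0, 0.001]
wrist_force: [-2.3, -1.9, 9.2]
opening: 0.0546
grip_force: 23.4
```

send_rows --increments '[[[0,0,-0.025],0,0.3],[[0,0,0],0,0.68],[[0,0,0],0,0.75],[[0,0,0],0,0.82],[[0,0,0],0,0.85],[[0,0,0],0,0.85]]'

```text
time_s: 11.0
tool_pos: [0.5067, 0.2452, 0.0757]
ee_rot: [-0.297, 0.955, -0.0, -0.0]
wrist_force: [0.4, 0.4, -0.4]
opening: 0.0724
grip_force: 0.0
```

send_rows --increments '[[[0,0,-0.2],0,0.85],[[0,0,-0.4],0,0.85],[[0,0,-0.7],0,0.85],[[0,0,-0.8],0,0.85],[[0,0,-0.9],0,0.85],[[0,0,-0.9],0,0.85],[[0,0,-0.6],0,0.85],[[0,0,-0.3],0,0.85],[[0,0,0],0,0.85]]'

```text
time_s: 11.9
tool_pos: [0.5079, 0.2456, 0.3193]
ee_rot: [-0.296, 0.955, 0.001, 0.003]
wrist_force: [0.7, -1.4, -0.2]
opening: 0.0725
grip_force: 0.0
```

```bash
python3 go.py; python3 - <<'E'
from h import *
im=viewer.get_image("side");cv2.imwrite("pics/s2.png",im[:,:,::-1])
for b in blobs(im,(0,190,60),(6,255,255)):print(b, plane("side",b[2],.096))
E
```

```text
t 11.9 pos [0.508 0.246 0.319] R cols x,y,z [-0.824 -0.566 -0.006] [-0.566  0.824 -0.   ] [ 0.005  0.003 -1.   ] az_y 124.49051508667267 tilt 0.3491092664496733 q [-0.702  0.218  0.229  1.696 -0.053  1.228  1.713] F [ 0.727 -1.352 -0.192] op 0.07254890482370882 0.0
([299, 175, 15, 6, 46], [306.3, 177.8], [306.0, 178.5]) [0.52065388 0.26941867 0.096     ]
([348, 217, 18, 13, 144], [356.5, 223.3], [356.5, 223.0]) [0.57782517 0.06671934 0.096     ]
([442, 322, 27, 28, 575], [455.0, 335.4], [454.9, 335.4]) [ 0.63186271 -0.29284824  0.096     ]
```

send_rows --increments '[[[0.57,-0.55,-0.26],0,1],[[0.57,-0.55,-0.26],0,1],[[0.57,-0.55,-0.26],0,1],[[0.57,-0.55,-0.26],0,1],[[0.57,-0.55,-0.26],0,1],[[0.57,-0.55,-0.26],0,1],[[0.57,-0.55,-0.26],0,1],[[0.57,-0.55,-0.26],0,1],[[0.57,-0.55,-0.26],0,1],[[0.57,-0.55,-0.26],0,1],[[0.57,-0.55,-0.26],0,1],[[0.57,-0.55,-0.26],0,1]]'

```text
time_s: 13.15
tool_pos: [0.4106, -0.2217, 0.4711]
ee_rot: [-0.297, 0.955, 0.001, -0.001]
wrist_force: [0.7, 0.7, -0.0]
opening: 0.0855
grip_force: 0.0
```

send_rows --increments '[[[0.57,-0.55,-0.26],0,1],[[0.57,-0.55,-0.26],0,1],[[0,0,0],1,1],[[0,0,0],1,1],[[0,0,0],1,1],[[0,0,0],1,1],[[0,0,0],1,1],[[0,0,0],1,1],[[0,0,0],1,1],[[0,0,0],1,1],[[0,0,0],1,1],[[0,0,0],1,1]]'

```text
time_s: 14.35
tool_pos: [0.3956, -0.2977, 0.4963]
ee_rot: [0.1, 0.995, 0.0, -0.001]
wrist_force: [0.5, -0.3, 0.9]
opening: 0.0854
grip_force: 0.0
```

send_rows --increments '[[[0,0,0],1,1],[[0,0,0],1,1],[[0,0,0],1,1],[[0,0,0],1,1],[[0,0,0],1,1],[[0,0,0],1,1],[[0,0,0],1,1],[[0,0,0],1,1],[[0,0,0],1,1],[[0,0,0],0.6,1]]'

```text
time_s: 15.35
tool_pos: [0.3956, -0.2977, 0.4963]
ee_rot: [0.466, 0.885, -0.0, -0.001]
wrist_force: [-1.0, 0.4, -0.0]
opening: 0.0857
grip_force: 0.0
```

```bash
python3 go.py .33 -.48 .5
```

```text
t 15.35 pos [ 0.396 -0.298  0.496] R cols x,y,z [-0.567  0.824  0.002] [ 0.824  0.567 -0.002] [-0.003  0.001 -1.   ] az_y 34.50929083227058 tilt 0.1616851056817078 q [-0.197  0.007  0.797  1.548 -0.004  1.592  1.202] F [-0.962  0.419 -0.003] op 0.08572368677216889 0.0
to [0.33, -0.48, 0.5] shares [-2.261 -3.147 -0.073]
```

send_rows --increments '[[[-0.4,-0.6,0],0,1],[[-0.4,-0.6,0],0,1],[[-0.4,-0.6,0],0,1],[[-0.4,-0.6,0],0,1],[[-0.4,-0.6,0],0,1],[[-0.26,-0.15,0],0,1],[[0,0,-0.8],0,1],[[0,0,-0.8],0,1],[[0,0,-0.8],0,1],[[0,0,-0.8],0,1]]'

```text
time_s: 16.35
tool_pos: [0.3313, -0.4842, 0.5862]
ee_rot: [0.464, 0.886, 0.002, -0.006]
wrist_force: [1.4, -0.0, -1.7]
opening: 0.085
grip_force: 0.0
```

```bash
python3 go.py
```

```text
t 16.35 pos [ 0.331 -0.484  0.586] R cols x,y,z [-0.569  0.822  0.012] [ 0.822  0.57  -0.001] [-0.008  0.009 -1.   ] az_y 34.71558624388957 tilt 0.6815178325629319 q [ 0.531  0.261  0.546  1.098 -0.136  1.829  1.634] F [ 1.359 -0.007 -1.66 ] op 0.0850310326234235 0.0
```

send_rows --increments '[[[-0.5,0,-0.5],0,1],[[-0.5,0,-0.5],0,1],[[-0.5,0,-0.5],0,1],[[-0.5,0,-0.5],0,1]]'

```text
time_s: 16.75
tool_pos: [0.3733, -0.5444, 0.6158]
ee_rot: [0.463, 0.886, -0.019, 0.034]
wrist_force: [-0.9, -0.6, -0.0]
opening: 0.0857
grip_force: 0.0
```

```bash
python3 go.py
```

```text
t 16.75 pos [ 0.373 -0.544  0.616] R cols x,y,z [-0.569  0.819 -0.079] [ 0.821  0.571 -0.002] [ 0.043 -0.066 -0.997] az_y 34.79822134948702 tilt 4.526253979793512 q [ 0.792  0.368  0.22   0.86  -0.082  1.841  1.577] F [-0.928 -0.6   -0.043] op 0.08570068119121568 0.0
```

send_rows --increments '[[[-0.3,0,-0.8],0,1],[[-0.3,0,-0.8],0,1],[[-0.3,0,-0.8],0,1],[[-0.3,0,-0.8],0,1]]'

```text
time_s: 17.15
tool_pos: [0.3783, -0.5495, 0.6895]
ee_rot: [0.46, 0.881, -0.053, 0.097]
wrist_force: [0.1, 0.6, 0.5]
opening: 0.0855
grip_force: 0.0
```

```bash
python3 go.py
```

```text
t 17.15 pos [ 0.378 -0.549  0.689] R cols x,y,z [-0.558  0.8   -0.219] [ 0.821  0.571 -0.004] [ 0.123 -0.182 -0.976] az_y 34.847743064669736 tilt 12.674876144050831 q [ 0.776  0.341  0.249  0.746 -0.091  1.841  1.576] F [0.075 0.616 0.456] op 0.0855416188790557 0.0
```

Leaning works as hoped, and in the right direction; continue to about 33°.

send_rows --increments '[[[-0.1,0,-0.8],0,1],[[-0.1,0,-0.8],0,1],[[-0.1,0,-0.8],0,1],[[-0.1,0,-0.8],0,1]]'

```text
time_s: 17.55
tool_pos: [0.3536, -0.5133, 0.765]
ee_rot: [0.456, 0.874, -0.08, 0.15]
wrist_force: [-0.0, -0.0, -0.3]
opening: 0.0854
grip_force: 0.0
```

```bash
python3 go.py
```

```text
t 17.55 pos [ 0.354 -0.513  0.765] R cols x,y,z [-0.539  0.773 -0.335] [ 0.821  0.571 -0.004] [ 0.188 -0.277 -0.942] az_y 34.83924752981767 tilt 19.545530491601674 q [ 0.695  0.233  0.333  0.736 -0.09   1.842  1.576] F [-0.04  -0.037 -0.256] op 0.08542691031768922 0.0
```

send_rows --increments '[[[-0.5,0,-0.8],0,1],[[-0.5,0,-0.8],0,1],[[-0.5,0,-0.8],0,1],[[-0.5,0,-0.8],0,1],[[-0.5,0,-0.8],0,1],[[-0.5,0,-0.8],0,1]]'

```text
time_s: 18.15
tool_pos: [0.3552, -0.5134, 0.8762]
ee_rot: [0.444, 0.852, -0.131, 0.246]
wrist_force: [0.2, 0.5, 0.4]
opening: 0.0853
grip_force: 0.0
```

```bash
python3 go.py
```

```text
t 18.15 pos [ 0.355 -0.513  0.876] R cols x,y,z [-0.485  0.692 -0.535] [ 0.821  0.571 -0.005] [ 0.302 -0.442 -0.845] az_y 34.81292759912959 tilt 32.34393457039052 q [ 0.698  0.239  0.37   0.508 -0.123  1.842  1.575] F [0.191 0.509 0.408] op 0.08532416058894375 0.0
```

```bash
python3 go.py .585 -.138 .261 | tail -1
```

```text
to [0.585, -0.138, 0.261] shares [9.551 8.123 8.467]
```

send_rows --increments '[[[0.4,0.34,0.35],0,1],[[0.4,0.34,0.35],0,1],[[0.4,0.34,0.35],0,1],[[0.4,0.34,0.35],0,1],[[0.4,0.34,0.35],0,1],[[0.4,0.34,0.35],0,1],[[0.4,0.34,0.35],0,1],[[0.4,0.34,0.35],0,1],[[0.4,0.34,0.35],0,1],[[0.4,0.34,0.35],0,1],[[0.4,0.34,0.35],0,1],[[0.4,0.34,0.35],0,1]]'

```text
time_s: 19.35
tool_pos: [0.4694, -0.3228, 0.5679]
ee_rot: [0.444, 0.852, -0.13, 0.245]
wrist_force: [1.6, 0.4, 0.2]
opening: 0.0854
grip_force: 0.0
```

```bash
python3 go.py .585 -.138 .261
```

```text
t 19.35 pos [ 0.469 -0.323  0.568] R cols x,y,z [-0.484  0.693 -0.534] [ 0.821  0.571 -0.004] [ 0.302 -0.44  -0.846] az_y 34.81893584959378 tilt 32.26088111627897 q [ 0.328 -0.13   0.027  1.633  0.342  1.184  0.908] F [1.568 0.354 0.172] op 0.08535619313370366 0.0
to [0.585, -0.138, 0.261] shares [4.718 4.031 4.264]
```

The tilt persists. Continue.

send_rows --increments '[[[0.4,0.34,0.35],0,1],[[0.4,0.34,0.35],0,1],[[0.4,0.34,0.36],0,1],[[0.4,0.34,0.36],0,1],[[0.4,0.34,0.36],0,1],[[0.4,0.34,0.36],0,1],[[0.4,0.34,0.36],0,1],[[0.4,0.34,0.36],0,1],[[0.4,0.34,0.36],0,1],[[0.4,0.34,0.36],0,1],[[0.4,0.34,0.36],0,1],[[0,0,0],0,1]]'

```text
time_s: 20.55
tool_pos: [0.575, -0.1484, 0.2799]
ee_rot: [0.443, 0.853, -0.131, 0.242]
wrist_force: [-0.7, -0.4, 0.2]
opening: 0.085
grip_force: 0.0
```

```bash
python3 go.py .627 -.2 .142 .675 -.271 .0075; python3 - <<'E'
from h import *
for n in("side","top"):
    im=viewer.get_image(n);cv2.imwrite(f"pics/{n}3.png",im[:,:,::-1])
    for b in blobs(im,(0,150 if n=="top" else 190,60),(8,255,255)):print(n,b)
a=cv2.imread("pics/side3.png")[200:440,230:550];b=cv2.imread("pics/top3.png")[90:330,280:600]
cv2.imwrite("pics/c3.png",np.hstack([cv2.resize(x,(400,300)) for x in(a,b)]))
E
```

```text
t 20.55 pos [ 0.575 -0.148  0.28 ] R cols x,y,z [-0.491  0.692 -0.529] [ 0.819  0.574 -0.009] [ 0.298 -0.438 -0.848] az_y 35.045608049059624 tilt 31.96748286635474 q [ 0.129  0.156 -0.219  1.983  0.715  0.844  0.088] F [-0.737 -0.398  0.176] op 0.0850064263892364 0.0
to [0.627, -0.2, 0.142] shares [0.236 0.283 3.102]
to [0.675, -0.271, 0.0075] shares [0.206 0.277 6.291]
side ([299, 175, 15, 6, 46], [306.3, 177.8], [306.0, 178.5])
side ([348, 217, 18, 13, 144], [356.5, 223.2], [356.5, 223.0])
side ([441, 323, 28, 27, 561], [454.9, 335.8], [454.7, 335.8])
top ([422, 177, 21, 20, 303], [432.1, 186.4], [432.0, 186.0])
top ([309, 205, 9, 15, 98], [312.7, 211.2], [313.0, 212.0])
top ([239, 230, 18, 19, 271], [247.8, 238.9], [248.0, 239.0])
```

View pics/c3.png

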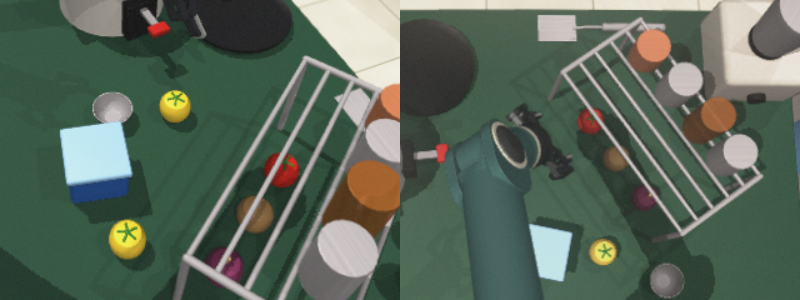

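send_rows --increments '[[[0.12,0.14,0.4],0,1],[[0.1,0.14,0.5],0,1],[[0,0,0.5],0,1],[[0,0,0.5],0,1],[[0,0,0.5],0,1],[[0,0,0.5],0,1],[[0,0,0.3],0,1],[[0,0,0],0,1]]'

```text
time_s: 21.45
tool_pos: [0.6294, -0.208, 0.1414]
ee_rot: [0.445, 0.851, -0.132, 0.244]
wrist_force: [-0.3, -0.3, 0.3]
opening: 0.0855
grip_force: 0.0
```

```bash
python3 go.py .675 -.271 .0075
```

```text
t 21.45 pos [ 0.629 -0.208  0.141] R cols x,y,z [-0.484  0.694 -0.533] [ 0.823  0.568 -0.007] [ 0.298 -0.441 -0.846] az_y 34.645427535837385 tilt 32.194643276175775 q [ 0.135  0.431 -0.108  1.979  0.972  0.602 -0.137] F [-0.264 -0.326  0.3  ] op 0.0854602608040945 0.0
to [0.675, -0.271, 0.0075] shares [0.111 0.051 3.095]
```

send_rows --increments '[[[0.1,0.05,0.4],0,1],[[0,0,0.4],0,1],[[0,0,0.4],0,1],[[0,0,0.4],0,1],[[0,0,0.4],0,1],[[0,0,0.3],0,1],[[0,0,0],0,1]]'

```text
time_s: 22.15
tool_pos: [0.6639, -0.2524, 0.0412]
ee_rot: [0.445, 0.852, -0.131, 0.244]
wrist_force: [-0.2, 0.0, 0.1]
opening: 0.0854
grip_force: 0.0
```

```bash
python3 go.py .675 -.271 .0075; python3 - <<'E'
from h import *
for n in("side","top"):
    im=viewer.get_image(n);cv2.imwrite(f"pics/{n}4.png",im[:,:,::-1])
a=cv2.imread("pics/side4.png")[210:390,330:570];b=cv2.imread("pics/top4.png")[90:270,350:590]
cv2.imwrite("pics/c4.png",np.hstack([cv2.resize(x,(400,300)) for x in(a,b)]))
E
```

```text
t 22.15 pos [ 0.664 -0.252  0.041] R cols x,y,z [-0.485  0.694 -0.533] [ 0.822  0.57  -0.006] [ 0.299 -0.441 -0.846] az_y 34.74761293304874 tilt 32.177787040215705 q [ 0.119  0.642  0.005  1.92   1.165  0.448 -0.313] F [-0.209  0.006  0.089] op 0.08535356799207022 0.0
to [0.675, -0.271, 0.0075] shares [-0.007 -0.025  0.801]
```

View pics/c4.png

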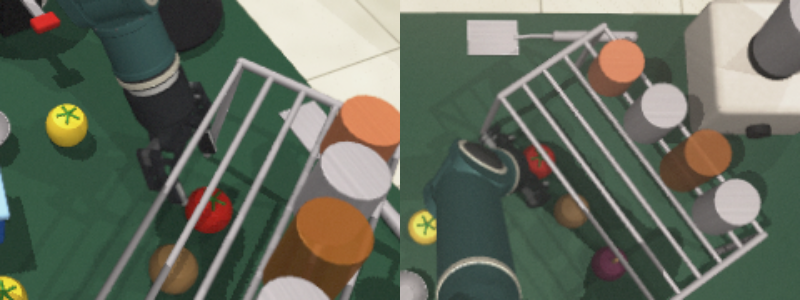

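send_rows --increments '[[[0,0,0.3],0,1],[[0,0,0.3],0,1],[[0,0,0.2],0,1],[[0,0,0],0,1],[[0,0,0],0,0.5],[[0,0,0],0,0.3],[[0,0,0],0,0.3],[[0,0,0],0,0.3],[[0,0,0],0,0.3]]'

```text
time_s: 23.15
tool_pos: [0.6763, -0.2691, 0.0083]
ee_rot: [0.445, 0.852, -0.131, 0.245]
wrist_force: [-2.2, 0.1, 3.8]
opening: 0.0547
grip_force: 21.4
```

```bash
python3 go.py .6 -.16 .22
```

```text
t 23.15 pos [ 0.676 -0.269  0.008] R cols x,y,z [-0.485  0.693 -0.533] [ 0.821  0.571 -0.005] [ 0.301 -0.44  -0.846] az_y 34.80133175507344 tilt 32.20137169916134 q [ 0.116  0.714  0.044  1.886  1.226  0.399 -0.37 ] F [-2.153  0.054  3.807] op 0.05466427475219569 21.357054633263033
to [0.6, -0.16, 0.22] shares [-0.003 -0.027 -5.001]
```

send_rows --increments '[[[0,0,-0.2],0,0.3],[[0,0,-0.4],0,0.3],[[0,0,-0.5],0,0.3],[[0,0,-0.6],0,0.3],[[0,0,-0.6],0,0.3],[[0,0,-0.6],0,0.3],[[0,0,-0.6],0,0.3],[[0,0,-0.6],0,0.3],[[0,0,-0.6],0,0.3],[[0,0,-0.6],0,0.3],[[0,0,-0.5],0,0.3],[[0,0,-0.2],0,0.3]]'

```text
time_s: 24.35
tool_pos: [0.5864, -0.1353, 0.2642]
ee_rot: [0.444, 0.852, -0.129, 0.246]
wrist_force: [-0.4, 0.3, -1.7]
opening: 0.0544
grip_force: 21.0
```

```bash
python3 go.py .61 .26 .27 .61 .26 .0783
```

```text
t 24.35 pos [ 0.586 -0.135  0.264] R cols x,y,z [-0.485  0.693 -0.534] [ 0.82   0.573 -0.002] [ 0.304 -0.438 -0.846] az_y 34.94804195353326 tilt 32.25308131786734 q [ 0.104  0.193 -0.225  1.981  0.754  0.833  0.017] F [-0.35   0.315 -1.68 ] op 0.05443610720922995 21.03192957067222
to [0.61, 0.26, 0.27] shares [ 5.185  4.916 -3.419]
to [0.61, 0.26, 0.0783] shares [ 7.231  4.923 -0.176]
```

send_rows --increments '[[[0.2,0.2,-0.14],0,0.3],[[0.45,0.43,-0.3],0,0.3],[[0.45,0.43,-0.3],0,0.3],[[0.45,0.43,-0.3],0,0.3],[[0.45,0.43,-0.3],0,0.3],[[0.45,0.43,-0.3],0,0.3],[[0.45,0.43,-0.3],0,0.3],[[0.45,0.43,-0.3],0,0.3],[[0.45,0.43,-0.3],0,0.3],[[0.45,0.43,-0.3],0,0.3],[[0.45,0.43,-0.3],0,0.3],[[0.3,0.3,-0.2],0,0.3]]'

```text
time_s: 25.55
tool_pos: [0.6106, 0.2502, 0.2661]
ee_rot: [0.443, 0.853, -0.131, 0.243]
wrist_force: [0.1, -0.1, -0.8]
opening: 0.0544
grip_force: 21.0
```

```bash
python3 go.py .61 .26 .27; python3 - <<'E'
from h import *
im=cv2.imread("pics/top3.png")
print("A in pot",plane("top",(248,239),.096))
E
```

```text
t 25.55 pos [0.611 0.25  0.266] R cols x,y,z [-0.489  0.692 -0.531] [ 0.82   0.573 -0.007] [ 0.299 -0.439 -0.847] az_y 34.962631097910865 tilt 32.0607535717359 q [-0.428  0.494 -0.402  1.582  0.762  1.322 -0.465] F [ 0.081 -0.092 -0.797] op 0.054404481358783056 21.03785483079264
to [0.61, 0.26, 0.27] shares [ 0.101  0.103 -0.156]
A in pot [0.5053991  0.25039149 0.096     ]
```

send_rows --increments '[[[0.14,0.1,-0.09],0,0.3],[[0.15,0,0.24],0,0.3],[[0.27,0,0.43],0,0.3],[[0.32,0,0.51],0,0.3],[[0.32,0,0.51],0,0.3],[[0.32,0,0.51],0,0.3],[[0.27,0,0.43],0,0.3],[[0.19,0.02,0.3],0,0.3],[[0,0,0],0,0.3],[[0,0,0],0,0.3]]'

```text
time_s: 26.55
tool_pos: [0.6113, 0.2556, 0.0959]
ee_rot: [0.445, 0.852, -0.131, 0.244]
wrist_force: [-0.1, 0.0, -0.9]
opening: 0.0546
grip_force: 21.1
```

```bash
python3 go.py .61 .26 .0783; python3 - <<'E'
from h import *
for n in("side","top"):
    im=viewer.get_image(n);cv2.imwrite(f"pics/{n}5.png",im[:,:,::-1])
a=cv2.imread("pics/side5.png")[90:270,230:470];b=cv2.imread("pics/top5.png")[130:310,130:370]
cv2.imwrite("pics/c5.png",np.hstack([cv2.resize(x,(400,300)) for x in(a,b)]))
E
```

```text
t 26.55 pos [0.611 0.256 0.096] R cols x,y,z [-0.485  0.694 -0.533] [ 0.821  0.57  -0.005] [ 0.3   -0.44  -0.846] az_y 34.766122951845404 tilt 32.19110540063232 q [-0.477  0.691 -0.345  1.687  0.891  1.111 -0.695] F [-0.053  0.037 -0.866] op 0.05461339743250465 21.106632151568192
to [0.61, 0.26, 0.0783] shares [0.261 0.031 0.25 ]
```

View pics/c5.png

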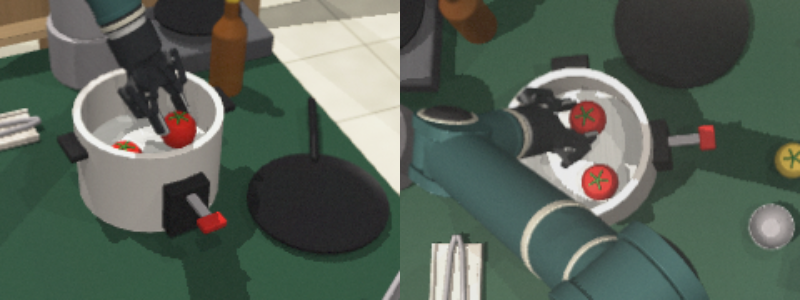

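send_rows --increments '[[[0.05,0,0.09],0,0.3],[[0.05,0,0.08],0,0.3],[[0.03,0,0.05],0,0.3],[[0,0,0],0,0.3],[[0,0,0],0,0.3]]'

```text
time_s: 27.15
tool_pos: [0.6112, 0.2559, 0.0828]
ee_rot: [0.444, 0.852, -0.131, 0.244]
wrist_force: [0.0, -0.6, -0.6]
opening: 0.0546
grip_force: 21.1
```

send_rows --increments '[[[0.02,0,0.03],0,0.3],[[0,0,0],0,0.3],[[0,0,0],0,0.3]]'

```text
time_s: 27.45
tool_pos: [0.6112, 0.256, 0.0811]
ee_rot: [0.444, 0.852, -0.131, 0.244]
wrist_force: [0.6, -0.5, -0.4]
opening: 0.0543
grip_force: 21.1
```

send_rows --increments '[[[0.012,0,0.018],0,0.3],[[0,0,0],0,0.3],[[0,0,0],0,0.3]]'

```text
time_s: 27.75
tool_pos: [0.6111, 0.2559, 0.08]
ee_rot: [0.444, 0.852, -0.131, 0.244]
wrist_force: [0.2, 0.5, -1.0]
opening: 0.0543
grip_force: 21.1
```

send_rows --increments '[[[0.012,0,0.018],0,0.3],[[0,0,0],0,0.3],[[0,0,0],0,0.3]]'

```text
time_s: 28.05
tool_pos: [0.6111, 0.2559, 0.0789]
ee_rot: [0.444, 0.852, -0.131, 0.244]
wrist_force: [-0.4, 0.3, -0.7]
opening: 0.0543
grip_force: 21.1
```

send_rows --increments '[[[0.008,0,0.012],0,0.3],[[0,0,0],0,0.3],[[0,0,0],0,0.3]]'

```text
time_s: 28.35
tool_pos: [0.6111, 0.2562, 0.0785]
ee_rot: [0.444, 0.852, -0.13, 0.244]
wrist_force: [-0.5, 0.4, 0.9]
opening: 0.0543
grip_force: 21.5
```

send_rows --increments '[[[0,0,0],0,0.68],[[0,0,0],0,0.75],[[0,0,0],0,0.82],[[0,0,0],0,0.84],[[0,0,0],0,0.84]]'

```text
time_s: 28.85
tool_pos: [0.6112, 0.2559, 0.0783]
ee_rot: [0.444, 0.852, -0.131, 0.244]
wrist_force: [-0.3, -0.6, 0.2]
opening: 0.0715
grip_force: 0.0
```

send_rows --increments '[[[0,0,-0.2],0,0.84],[[0,0,-0.4],0,0.84],[[0,0,-0.6],0,0.84],[[0,0,-0.7],0,0.84],[[0,0,-0.7],0,0.84],[[0,0,-0.7],0,0.84],[[0,0,-0.5],0,0.7],[[0,0,-0.3],0,0.3],[[0,0,0],0,0],[[0,0,0],0,0],[[0,0,0],0,0]]'

```text
time_s: 29.95
tool_pos: [0.5497, 0.3446, 0.2504]
ee_rot: [0.445, 0.852, -0.132, 0.244]
wrist_force: [0.0, 0.2, 0.1]
opening: 0.0015
grip_force: 0.0
```

```bash
python3 - <<'E'
from h import *
for n in("side","top"):
    im=viewer.get_image(n);cv2.imwrite(f"pics/{n}6.png",im[:,:,::-1])
    for b in blobs(im,(0,150,60),(8,255,255)):print(n,b,plane(n,b[1],.096))
a=cv2.imread("pics/side6.png")[90:270,230:470];b=cv2.imread("pics/top6.png")[130:310,130:370]
cv2.imwrite("pics/c6.png",np.hstack([cv2.resize(x,(400,300)) for x in(a,b)]))
E
python3 go.py .581 .075 .15
```

```text
side ([0, 139, 30, 53, 614], [16.2, 166.7], [15.0, 165.0]) [-0.23745515  0.6337583   0.096     ]
side ([327, 162, 20, 19, 285], [335.8, 170.8], [336.0, 172.0]) [0.60799901 0.27010724 0.096     ]
side ([298, 175, 17, 7, 58], [306.7, 177.8], [306.0, 179.0]) [0.52341839 0.27146132 0.096     ]
side ([348, 217, 18, 13, 160], [356.6, 223.1], [356.5, 223.0]) [0.57791148 0.06631777 0.096     ]
top ([234, 193, 19, 19, 272], [243.1, 201.6], [243.0, 202.0]) [0.60777077 0.26583174 0.096     ]
top ([309, 205, 10, 15, 132], [313.8, 212.0], [313.8, 212.0]) [0.57853966 0.07432004 0.096     ]
top ([239, 230, 21, 20, 304], [248.8, 239.1], [248.9, 239.1]) [0.50512486 0.24823489 0.096     ]
t 30.05 pos [0.55  0.345 0.25 ] R cols x,y,z [-0.485  0.693 -0.533] [ 0.822  0.57  -0.008] [ 0.298 -0.442 -0.846] az_y 34.73027649011595 tilt 32.21148194068265 q [-0.587  0.549 -0.429  1.54   0.746  1.409 -0.621] F [-0.662  0.242 -0.389] op 0.0001772550919099582 0.0
to [0.581, 0.075, 0.15] shares [-2.972 -2.545  4.27 ]
```

View pics/c6.png

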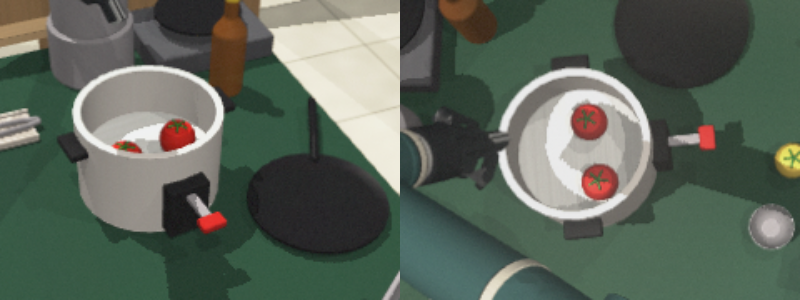

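```bash
python3 go.py .05 .45 .6 .55 .345 .4|tail -2
```

```text
to [0.05, 0.45, 0.6] shares [ 2.584 -7.069 -9.826]
to [0.55, 0.345, 0.4] shares [-1.593 -0.016 -2.531]
```

send_rows --increments '[[[-0.32,0,-0.5],0,0],[[-0.32,0,-0.5],0,0],[[-0.32,0,-0.5],0,0],[[-0.32,0,-0.5],0,0],[[-0.32,0,-0.5],0,0],[[0.3,-0.5,-0.5],0,0],[[0.3,-0.5,-0.5],0,0],[[0.3,-0.5,-0.5],0,0],[[0.3,-0.5,-0.5],0,0],[[0.3,-0.5,-0.5],0,0],[[0.3,-0.5,-0.5],0,0],[[0.3,-0.5,-0.5],0,0]]'

```text
time_s: 31.25
tool_pos: [0.3207, 0.3937, 0.4849]
ee_rot: [0.442, 0.853, -0.132, 0.246]
wrist_force: [-0.5, 1.2, 0.3]
opening: -0.0004
grip_force: 0.0
```

send_rows --increments '[[[0.3,-0.5,-0.5],0,0],[[0.3,-0.5,-0.5],0,0],[[0.3,-0.5,-0.5],0,0],[[0.3,-0.5,-0.5],0,0],[[0.3,-0.5,-0.5],0,0],[[0.3,-0.5,-0.5],0,0],[[0.3,-0.5,-0.5],0,0]]'

```text
time_s: 31.95
tool_pos: [0.2409, 0.4175, 0.4881]
ee_rot: [0.437, 0.846, -0.179, 0.248]
wrist_force: [2.0, 2.0, -3.2]
opening: 0.0001
grip_force: 0.0
```

```bash
python3 go.py .05 .45 .7
```

```text
t 31.95 pos [0.241 0.417 0.488] R cols x,y,z [-0.495  0.651 -0.575] [ 0.828  0.554 -0.085] [ 0.263 -0.519 -0.813] az_y 33.75968236373935 tilt 35.57270074017583 q [-2.207  0.458  1.247  1.441  0.121  1.841 -0.296] F [ 1.955  2.02  -3.15 ] op 8.443100699967953e-05 0.0
to [0.05, 0.45, 0.7] shares [-0.126 -3.164 -4.789]
```

send_rows --increments '[[[-0.3,0,-0.6],0,0],[[-0.3,0,-0.6],0,0],[[-0.3,0,-0.6],0,0],[[-0.3,0,-0.6],0,0]]'

```text
time_s: 32.35
tool_pos: [0.2653, 0.4107, 0.5527]
ee_rot: [0.427, 0.852, -0.144, 0.267]
wrist_force: [1.2, 0.3, 0.1]
opening: -0.0001
grip_force: 0.0
```

```bash
python3 go.py .05 .45 .7
```

```text
t 32.35 pos [0.265 0.411 0.553] R cols x,y,z [-0.494  0.651 -0.577] [ 0.804  0.595 -0.018] [ 0.332 -0.473 -0.817] az_y 36.48419599413397 tilt 35.26193601375777 q [-2.29   0.548  1.544  1.363  0.065  1.842 -0.071] F [1.227 0.265 0.148] op -0.00012685833805556998 0.0
to [0.05, 0.45, 0.7] shares [ 0.937 -3.045 -4.205]
```

send_rows --increments '[[[0.25,0.4,-0.6],0,0],[[0.25,0.4,-0.6],0,0],[[0.25,0.4,-0.6],0,0],[[0.25,0.4,-0.6],0,0],[[0.25,0.4,-0.6],0,0]]'

```text
time_s: 32.85
tool_pos: [0.1942, 0.5911, 0.5856]
ee_rot: [0.323, 0.9, -0.03, 0.29]
wrist_force: [-2.1, 3.8, -3.0]
opening: -0.0001
grip_force: 0.0
```

```bash
python3 go.py .05 .45 .7
```

```text
t 32.85 pos [0.194 0.591 0.586] R cols x,y,z [-0.623  0.564 -0.542] [0.599 0.79  0.133] [ 0.503 -0.242 -0.83 ] az_y 52.81929939637663 tilt 33.930214859700605 q [-2.24   0.727  1.533  1.04  -0.174  1.841  0.014] F [-2.121  3.75  -2.977] op -9.137994381376817e-05 0.0
to [0.05, 0.45, 0.7] shares [-1.036 -3.649 -2.668]
```

send_rows --increments '[[[0.23,0.6,-0.5],0,0],[[0.23,0.6,-0.5],0,0],[[0.23,0.6,-0.5],0,0]]'

```text
time_s: 33.15
tool_pos: [0.1484, 0.6754, 0.7067]
ee_rot: [0.295, 0.893, 0.119, 0.318]
wrist_force: [-0.1, 0.3, -0.3]
opening: 0.0001
grip_force: 0.0
```

```bash
python3 go.py .57 -.02 .3
```

```text
t 33.15 pos [0.148 0.675 0.707] R cols x,y,z [-0.625  0.602 -0.498] [0.451 0.798 0.399] [ 0.638  0.025 -0.77 ] az_y 60.53935064589325 tilt 39.657869250780685 q [-2.196  0.708  1.52   0.706 -0.215  1.842 -0.069] F [-0.077  0.337 -0.342] op 6.152919204453113e-05 0.0
to [0.57, -0.02, 0.3] shares [ -9.586 -10.548  11.292]
```

```bash
python3 go.py .57 .07 .35 .577 .072 .15|tail -2
```

```text
to [0.57, 0.07, 0.35] shares [-9.001 -8.711 10.567]
to [0.577, 0.072, 0.15] shares [ -7.073 -10.214  13.737]
```

send_rows --increments '[[[-0.45,-0.43,0.52],0,0],[[-0.45,-0.43,0.52],0,0],[[-0.45,-0.43,0.52],0,0],[[-0.45,-0.43,0.52],0,0],[[-0.45,-0.43,0.52],0,0],[[-0.45,-0.43,0.52],0,0],[[-0.45,-0.43,0.52],0,0],[[-0.45,-0.43,0.52],0,0],[[-0.45,-0.43,0.52],0,0],[[-0.45,-0.43,0.52],0,0]]'

```text
time_s: 34.15
tool_pos: [0.3507, 0.3782, 0.5307]
ee_rot: [0.3, 0.895, 0.104, 0.313]
wrist_force: [19.6, 0.8, 7.7]
opening: 0.0002
grip_force: 0.0
```

```bash
python3 go.py .57 .07 .35 .577 .072 .15
```

```text
t 34.15 pos [0.351 0.378 0.531] R cols x,y,z [-0.623  0.602 -0.499] [0.472 0.798 0.374] [ 0.623 -0.002 -0.782] az_y 59.394004143124896 tilt 38.559654480345394 q [-2.34  -0.308  0.805  1.8    0.894  1.558 -0.646] F [19.609  0.782  7.732] op 0.00017015530778563456 0.0
to [0.57, 0.07, 0.35] shares [-4.643 -4.2    5.576]
to [0.577, 0.072, 0.15] shares [-2.712 -5.598  8.791]
```

send_rows --increments '[[[0,0,0],0,0]]'

```text
time_s: 34.25
tool_pos: [0.3529, 0.3743, 0.5289]
ee_rot: [0.303, 0.894, 0.101, 0.314]
wrist_force: [0.5, -1.8, 0.3]
opening: 0.0001
grip_force: 0.0
```

send_rows --increments '[[[-0.3,-0.25,0.35],0,0],[[-0.3,-0.25,0.35],0,0],[[-0.3,-0.25,0.35],0,0]]'

```text
time_s: 34.55
tool_pos: [0.3926, 0.3223, 0.4992]
ee_rot: [0.299, 0.895, 0.105, 0.313]
wrist_force: [-0.1, 0.6, 0.1]
opening: -0.0001
grip_force: 0.0
```

```bash
python3 go.py .57 .07 .35 .577 .072 .15
```

```text
t 34.55 pos [0.393 0.322 0.499] R cols x,y,z [-0.625  0.602 -0.497] [0.47  0.798 0.376] [ 0.623  0.001 -0.782] az_y 59.49745214702039 tilt 38.53512398361282 q [-1.918 -0.307  0.589  1.909  0.839  1.379 -0.534] F [-0.069  0.598  0.113] op -5.137521384795076e-05 0.0
to [0.57, 0.07, 0.35] shares [-3.773 -3.48   4.539]
to [0.577, 0.072, 0.15] shares [-1.849 -4.886  7.755]
```

Just inertia. Continue.

send_rows --increments '[[[-0.38,-0.35,0.45],0,0],[[-0.38,-0.35,0.45],0,0],[[-0.38,-0.35,0.45],0,0],[[-0.38,-0.35,0.45],0,0],[[-0.38,-0.35,0.45],0,0],[[-0.38,-0.35,0.45],0,0],[[-0.38,-0.35,0.45],0,0],[[-0.38,-0.35,0.45],0,0],[[-0.38,-0.35,0.45],0,0],[[-0.38,-0.35,0.45],0,0],[[0,0,0],0,0]]'

```text
time_s: 35.65
tool_pos: [0.5691, 0.0635, 0.3516]
ee_rot: [0.303, 0.894, 0.103, 0.313]
wrist_force: [0.1, 0.2, -0.1]
opening: 0.0001
grip_force: 0.0
```

```bash
python3 go.py .575 .071 .2 .575 .071 .11
```

```text
t 35.65 pos [0.569 0.063 0.352] R cols x,y,z [-0.62   0.606 -0.498] [0.478 0.795 0.374] [ 0.622 -0.006 -0.783] az_y 59.01578584819694 tilt 38.48290896038493 q [-1.116 -0.24   0.738  2.18   0.706  0.598  0.093] F [ 0.101  0.223 -0.063] op 0.00014718610156423827 0.0
to [0.575, 0.071, 0.2] shares [ 1.526 -0.956  2.445]
to [0.575, 0.071, 0.11] shares [ 2.422 -1.629  3.854]
```

```bash
python3 go.py .584 .068 .13 | tail -1
```

```text
to [0.584, 0.068, 0.13] shares [ 2.075 -1.441  3.654]
```

send_rows --increments '[[[0.2,-0.14,0.35],0,0],[[0.2,-0.14,0.35],0,0],[[0.2,-0.14,0.35],0,0],[[0.2,-0.14,0.35],0,0],[[0.2,-0.14,0.35],0,0],[[0.2,-0.14,0.35],0,0],[[0.2,-0.14,0.35],0,0],[[0.2,-0.14,0.35],0,0],[[0.2,-0.14,0.35],0,0],[[0.1,-0.07,0.18],0,0],[[0,0,0],0,0]]'

```text
time_s: 36.75
tool_pos: [0.5815, 0.067, 0.1838]
ee_rot: [0.298, 0.895, 0.096, 0.319]
wrist_force: [-0.2, -0.2, 0.4]
opening: 0.0
grip_force: 0.0
```

```bash
python3 go.py .584 .068 .11 .584 .068 .05; python3 - <<'E'
from h import *
for n in("side","top"):
    im=viewer.get_image(n);cv2.imwrite(f"pics/{n}7.png",im[:,:,::-1])
a=cv2.imread("pics/side7.png")[120:300,250:490];b=cv2.imread("pics/top7.png")[130:310,180:420]
cv2.imwrite("pics/c7.png",np.hstack([cv2.resize(x,(400,300)) for x in(a,b)]))
E
```

```text
t 36.75 pos [0.582 0.067 0.184] R cols x,y,z [-0.619  0.594 -0.514] [0.472 0.805 0.361] [ 0.628 -0.019 -0.778] az_y 59.62554716104833 tilt 38.903312488505215 q [-0.512  0.156  0.247  2.331  1.531  0.155 -0.83 ] F [-0.202 -0.194  0.416] op 3.358908678192733e-05 0.0
to [0.584, 0.068, 0.11] shares [ 0.74  -0.494  1.179]
to [0.584, 0.068, 0.05] shares [ 1.357 -0.927  2.113]
```

View pics/c7.png

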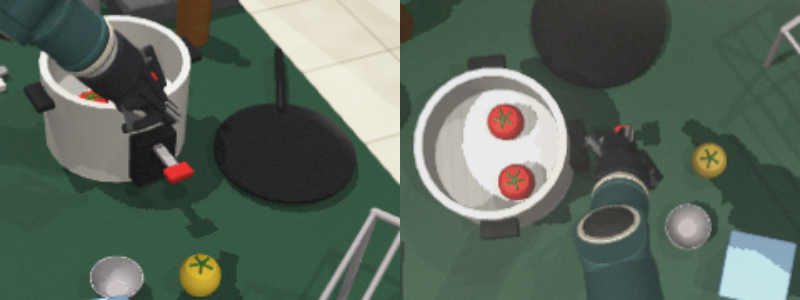

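send_rows --increments '[[[0.2,-0.14,0.31],0,0],[[0.2,-0.14,0.31],0,0],[[0.2,-0.14,0.31],0,0],[[0,0,0],0,0]]'

```text
time_s: 37.25
tool_pos: [0.5816, 0.0654, 0.1356]
ee_rot: [0.298, 0.895, 0.093, 0.319]
wrist_force: [-0.5, -0.6, -0.4]
opening: -0.0
grip_force: 0.0
```

```bash
python3 go.py .584 .068 .11 .584 .068 .05
```

```text
t 37.25 pos [0.582 0.065 0.136] R cols x,y,z [-0.619  0.592 -0.516] [0.474 0.805 0.356] [ 0.626 -0.024 -0.779] az_y 59.522369370216126 tilt 38.80132534128805 q [-0.327  0.266  0.048  2.35   2.152  0.226 -1.457] F [-0.463 -0.589 -0.42 ] op -3.677914097199748e-05 0.0
to [0.584, 0.068, 0.11] shares [ 0.265 -0.118  0.428]
to [0.584, 0.068, 0.05] shares [ 0.884 -0.545  1.363]
```

send_rows --increments '[[[0.2,-0.12,0.31],0,0],[[0.15,-0.08,0.25],0,0],[[0.1,-0.07,0.16],0,0],[[0,0,0],0,0]]'

```text
time_s: 37.65
tool_pos: [0.5847, 0.0664, 0.0923]
ee_rot: [0.298, 0.895, 0.092, 0.32]
wrist_force: [0.2, 0.0, -0.6]
opening: -0.0002
grip_force: 0.0
```

```bash
python3 go.py .584 .068 .068 .584 .068 .05
```

```text
t 37.65 pos [0.585 0.066 0.092] R cols x,y,z [-0.617  0.593 -0.517] [0.475 0.805 0.356] [ 0.627 -0.026 -0.778] az_y 59.46748167216845 tilt 38.887800440784204 q [-0.196  0.381 -0.102  2.354  2.365  0.341 -1.665] F [ 0.197  0.046 -0.632] op -0.00021384817686218645 0.0
to [0.584, 0.068, 0.068] shares [ 0.278 -0.154  0.368]
to [0.584, 0.068, 0.05] shares [ 0.464 -0.282  0.649]
```

send_rows --increments '[[[0.06,-0.04,0.09],0,0],[[0.05,-0.03,0.07],0,0],[[0,0,0],0,0]]'

```text
time_s: 37.95
tool_pos: [0.5845, 0.0673, 0.082]
ee_rot: [0.298, 0.894, 0.093, 0.32]
wrist_force: [-0.4, -0.4, 0.0]
opening: 0.0001
grip_force: 0.0
```

```bash
python3 go.py .584 .068 .068; python3 - <<'E'
from h import *
for n in("side","top"):
    im=viewer.get_image(n);cv2.imwrite(f"pics/{n}8.png",im[:,:,::-1])
    for b in blobs(im,(0,150,60),(8,255,255),15):print(n,b)
    print(proj(n,manip.state()["tool_pos"]))
a=cv2.imread("pics/side8.png")[150:270,290:450];b=cv2.imread("pics/top8.png")[150:270,240:400]
cv2.imwrite("pics/c8.png",np.hstack([cv2.resize(x,(400,300)) for x in(a,b)]))
E
```

```text
t 37.95 pos [0.585 0.067 0.082] R cols x,y,z [-0.618  0.593 -0.517] [0.474 0.805 0.357] [ 0.628 -0.024 -0.778] az_y 59.52053082519939 tilt 38.92619188177169 q [-0.175  0.408 -0.127  2.355  2.403  0.369 -1.701] F [-0.392 -0.383  0.007] op 8.640563577288334e-05 0.0
to [0.584, 0.068, 0.068] shares [ 0.16  -0.094  0.21 ]
side ([27, 138, 6, 7, 19], [29.8, 139.8], [29.5, 140.7])
side ([0, 140, 30, 59, 655], [16.8, 166.3], [17.5, 169.0])
side ([326, 162, 21, 19, 292], [335.7, 170.6], [335.9, 171.9])
side ([5, 199, 9, 15, 47], [8.7, 205.7], [8.5, 206.0])
side ([350, 217, 16, 13, 110], [358.5, 223.4], [357.5, 224.0])
[358.58615997 226.0668422 ]
top ([233, 193, 19, 21, 293], [242.1, 202.6], [242.0, 202.9])
top ([309, 205, 10, 11, 79], [313.3, 209.2], [313.5, 210.0])
top ([239, 230, 20, 20, 285], [248.1, 239.0], [248.5, 239.2])
[316.54916951 210.75526784]
```

View pics/c8.png

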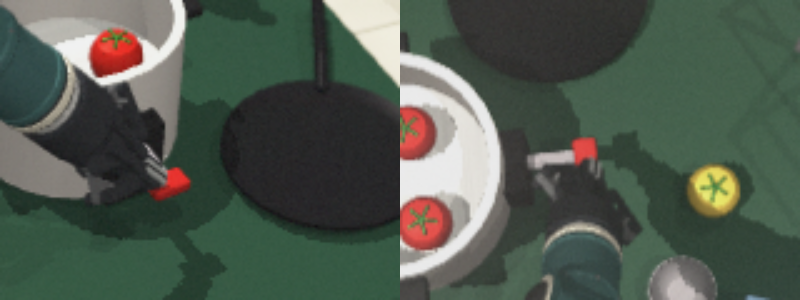

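send_rows --increments '[[[-0.26,0.18,-0.39],0,0],[[-0.15,0.17,0.19],0,0],[[0,0,0],0,0],[[0.1,-0.07,0.16],0,0],[[0.1,-0.07,0.16],0,0],[[0.1,-0.07,0.16],0,0],[[0,0,0],0,0]]'

```text
time_s: 38.75
tool_pos: [0.5994, 0.0689, 0.0753]
ee_rot: [0.298, 0.895, 0.093, 0.319]
wrist_force: [-0.2, 1.1, 2.8]
opening: -0.0002
grip_force: 1.4
```

```bash
cat > look.py <<'E'
from h import *
for n in("side","top"):
    im=viewer.get_image(n)
    for b in blobs(im,(0,150,60),(8,255,255),15):
        if 300<b[1][0]<370 and b[1][1]>205: print(n,b)
    print("tcp",n,proj(n,manip.state()["tool_pos"]))
E
python3 go.py .6 .07 .07; python3 look.py
```

```text
t 38.75 pos [0.599 0.069 0.075] R cols x,y,z [-0.618  0.593 -0.516] [0.475 0.805 0.357] [ 0.627 -0.024 -0.779] az_y 59.467627161861984 tilt 38.84580921584075 q [-0.169  0.439 -0.127  2.323  2.405  0.367 -1.695] F [-0.158  1.094  2.829] op -0.0002407449588960049 1.4075304893776774
to [0.6, 0.07, 0.07] shares [ 0.06  -0.015  0.09 ]
side ([349, 220, 17, 12, 92], [357.3, 226.4], [357.0, 225.0])
tcp side [363.58721001 225.77333315]
top ([309, 205, 9, 6, 27], [312.3, 207.1], [313.0, 207.5])
tcp top [315.93716153 205.85930051]
```

send_rows --increments '[[[0.1,-0.07,0.16],0,0],[[0.1,-0.07,0.16],0,0],[[0,0,0],0,0]]'

```text
time_s: 39.15
tool_pos: [0.6011, 0.0695, 0.0563]
ee_rot: [0.298, 0.894, 0.093, 0.32]
wrist_force: [-0.2, 0.7, 4.4]
opening: 0.0
grip_force: 2.2
```

```bash
python3 look.py
```

```text
side ([349, 226, 16, 10, 65], [356.2, 231.2], [356.5, 230.5])
tcp side [363.54352225 230.8040812 ]
top ([308, 207, 8, 5, 24], [310.8, 208.4], [311.5, 208.5])
tcp top [315.9488421  206.78231742]
```

send_rows --increments '[[[0.1,-0.07,0.16],0,0],[[0.05,-0.03,0.08],0,0],[[0,0,0],0,0]]'

```text
time_s: 39.55
tool_pos: [0.6023, 0.0693, 0.0422]
ee_rot: [0.298, 0.894, 0.094, 0.321]
wrist_force: [0.1, 0.5, 6.7]
opening: -0.0001
grip_force: 2.9
```

send_rows --increments '[[[0.03,-0.02,0.05],0,0],[[0,0,0],0,0]]'

```text
time_s: 39.75
tool_pos: [0.6033, 0.0687, 0.0405]
ee_rot: [0.299, 0.893, 0.094, 0.323]
wrist_force: [-3.6, -1.4, 13.7]
opening: -0.0
grip_force: 5.8
```

send_rows --increments '[[[0.02,-0.015,0.03],0,0],[[0,0,0],0,0]]'

```text
time_s: 39.95
tool_pos: [0.6039, 0.0685, 0.0399]
ee_rot: [0.299, 0.893, 0.094, 0.324]
wrist_force: [-7.7, -2.0, 21.4]
opening: -0.0003
grip_force: 9.8
```

```bash
python3 look.py
```

```text
tcp side [364.23706506 235.23729797]
top ([306, 208, 8, 4, 21], [309.4, 209.2], [309.5, 209.5])
tcp top [316.38796208 207.04859791]
```

send_rows --increments '[[[-0.1,0.07,-0.16],0,0],[[-0.2,0.14,-0.31],0,0],[[-0.2,0.14,-0.31],0,0],[[-0.3,0.2,-0.45],0,0],[[-0.3,0.2,-0.45],0,0],[[-0.3,0.2,-0.45],0,0],[[-0.3,0.2,-0.45],0,0],[[-0.3,0.2,-0.45],0,0],[[0,0,0],0,0],[[0,0,0],0,0]]'

```text
time_s: 41.05
tool_pos: [0.601, 0.0642, 0.1865]
ee_rot: [0.3, 0.893, 0.087, 0.323]
wrist_force: [-0.5, -0.2, 0.4]
opening: 0.0005
grip_force: 0.0
```

```bash
python3 go.py; python3 look.py; python3 - <<'E'
from h import *
for n in("side","top"):
    cv2.imwrite(f"pics/{n}9.png",viewer.get_image(n)[:,:,::-1])
a=cv2.imread("pics/side9.png")[90:480,200:600];b=cv2.imread("pics/top9.png")[90:480,130:530]
cv2.imwrite("pics/c9.png",np.hstack([a,b]))
E
```

```text
t 41.05 pos [0.601 0.064 0.186] R cols x,y,z [-0.612  0.591 -0.526] [0.479 0.805 0.349] [ 0.629 -0.039 -0.776] az_y 59.24509997390919 tilt 39.10070836959765 q [-0.485  0.184  0.224  2.288  1.44   0.172 -0.734] F [-0.513 -0.234  0.413] op 0.0005255788124924957 0.0
side ([348, 217, 18, 13, 161], [356.6, 223.1], [356.5, 223.0])
tcp side [368.24858266 194.02571202]
tcp top [317.07988404 196.44315054]
```

View pics/c9.png

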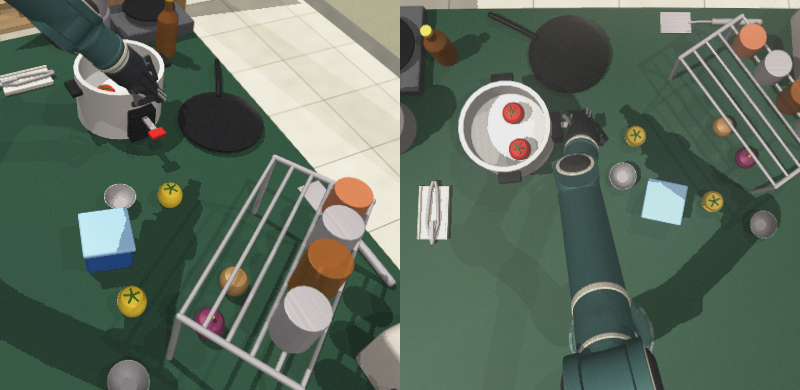

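The final picture shows both tomatoes side by side in the pot, at crop (513,113) and (520,149). The lever is back up, with its red tip at crop (157,132) and its blob at the original pixels. The onion, potato and everything else are in place, and the arm touches nothing.

```bash
python3 -c "
from workcell import manip
print(manip.hand_in())"
```

```text
the job is handed in; nothing more can be done
None
```

The job is handed in at about 41 s of the 67 s limit: both red tomatoes rest side by side on the pot floor, and the lever was then pushed until force rose sharply (about 21 N, taken as its stop) and sprang back up. The final picture shows nothing else moved.

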